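Fit a new element to a diesel fuel filter

TASK

Take the new filter element from the sloping parts tray and slide it down over the upright standpipe of the filter head until it is fully home, lowering it rather than dropping it. Then lower the black cover over it so that its flange sits flat on the head all round, ready for the locking collar, and leave the used element, the collar and the spray can where they are.

Things in the scene. Friction and masses are not known exactly. Their poses are not given: they have to be found in the camera images.
- element_center (a point): New filter element: pleated paper cylinder with a grey moulded disc at each end, 60 mm across, 100 mm long, 25 mm bore right through; either end may go down. 0.14 to 0.25 kg. Point: its centre, 50 mm from each end; z along its axis. It stands on the sloping floor of the blue parts tray, against the lip, so its axis leans 30 degrees from vertical, top towards the robot.
- tray: Fixed parts tray of blue sheet steel, 200 mm wide (y). Its floor slopes at 30 degrees, lowest at the front (-x), where a lip 35 mm high (square to the floor) holds the parts; other walls 30 mm high. Origin at bench level under its middle; floor meets lip at x = -45 mm, z = 30 mm; rear wall's top at x = 31 mm, z = 109 mm. Stands left or right of the head.
- pipe_foot (a point): Foot of the upright standpipe of the filter head, on its axis, z up: steel, 21 mm across, 70 mm high above this point, its top 12 mm tapering to 9 mm across. The point lies on top of the round chamfered spigot (69 mm across, 10 mm high) on which the element sits. Fully home, the element's centre is 50 mm above this point, and the cover's centre 69 mm above it.
- head: Fixed filter head that carries the standpipe: round aluminium casting 100 mm across on a 130 mm square plate, with a brass hose fitting on either side (along y, out to 82 mm). Origin on the bench under the pipe's axis. Its flat top face, on which the cover's flange sits, is 55 mm above the bench; the spigot stands 10 mm higher.
- cover_center (a point): Cover: black plastic bell, mouth down, 158 mm high, 80 mm across, with a flange 94 mm across and 8 mm thick at the mouth; inside 73 mm across, 116 mm deep. On top a round vent cap, 34 mm across, 34 mm high, by which it is handled. 0.28 kg. Point: on its axis 79 mm above the mouth, 62 mm below the vent cap's middle; z up. Stands on the bench left or right of the head.
- used_center (a point): Bystander: the used element, the same shape and size as the new one, standing upright in a shallow steel drip pan (130 x 170 mm, 28 mm high) beyond the filter head. The point is its centre. Leave it there.
- collar: Bystander: the locking collar, a black plastic ring 116 mm across and 18 mm high lying flat on the bench beyond the head; origin at the centre of its underside.
- can: Bystander: an upright red spray can with a white cap, 66 mm across and 148 mm high, standing at the far right; origin at the centre of its underside.
Mind the look-alikes: they are no part of the job. What is shaped like the part that bears element_center but green or pink is not meant.

How it is judged:
On the way, in this order (a step that is already met when the one before it is completed fails the run):
1. the new element is fully home on the standpipe, before the cover goes on (horizontal distance between element_center and pipe_foot below 0.004 m and z of element_center in the frame of pipe_foot below 0.053 m and angle between the z axis of element_center and the z axis of pipe_foot, either way round below 0.06 rad and horizontal distance between cover_center and pipe_foot above 0.1 m), for 0.2 s.
2. the cover is down over the element, its flange on the head (horizontal distance between cover_center and pipe_foot below 0.004 m and z of cover_center in the frame of pipe_foot below 0.072 m and angle between cover_center's own z axis and vertical below 0.05 rad), for 0.2 s.
At the end, for the whole second after the job is handed in: The new element is on the standpipe, fully home (within 3 mm), centred within 4 mm and upright within 3.4 degrees; the cover is over it, its flange within 3 mm of the head's face, centred within 4 mm and upright within 2.9 degrees, at rest (all of step 2 and horizontal distance between element_center and pipe_foot below 0.004 m and z of element_center in the frame of pipe_foot below 0.053 m and angle between the z axis of element_center and the z axis of pipe_foot, either way round below 0.06 rad and linear speed of cover below 0.02 m/s); the robot touches nothing.
It fails at once if the element is dropped onto the standpipe (falls faster than 0.45 m/s there) (horizontal distance between element_center and pipe_foot below 0.015 m and z of element_center in the frame of pipe_foot below 0.13 m and linear speed of element above 0.45 m/s).
It fails at once if the cover is dropped onto the head (falls faster than 0.45 m/s there) (horizontal distance between cover_center and pipe_foot below 0.015 m and z of cover_center in the frame of pipe_foot below 0.18 m and linear speed of cover above 0.45 m/s).
It fails at once if the used element is moved more than 30 mm (distance of used_center from where it was at the start of the episode above 0.03 m).
It fails at once if the collar or the spray can is moved more than 30 mm (distance of any of collar, can from where it was at the start of the episode above 0.03 m).
It also fails if it takes over 61 s, if anything falls off the work surface, if the arm or the gripper's body presses on something with over 40 N, if the wrist force passes 120 N, or if a joint passes its speed limit or range.

ROBOT

A 7-joint arm with a two-finger parallel gripper is mounted at the origin on the work surface. World frame = base frame: x ahead of the robot, y to its left, z up, the work surface at z = 0. Lengths are in m, angles in rad, forces in N, time in s.
With the tool pointing down it reaches from about 0.425 to 0.925 m from the base axis. Payload 6.8 kg.
Tool frame: the origin (TCP) lies on the centre line of the jaws, within the pads' length; the fingertips stand 11 mm ahead of it and the grasp point (between the pads) lies 8 mm behind it; z points along the fingers, y is the direction in which the jaws open and shut (so a half turn about z gives the same grasp; the last joint's range is limited). The gripper opens to 85 mm and grips with 20 to 120 N. Pads are 22 mm wide; open, the fingers measure 114 mm over their backs; the gripper's body (76 mm by 85 mm) begins 54 mm behind the grasp point. The pads swing forward as they close: fully open they stand 13 mm farther back than shut.
Start: joints at [1.161, 0.477, 0.022, 1.555, -0.011, 1.109, -0.083], TCP at [0.201, -0.645, 0.242] pointing down, gripper open.
Joint ranges: [-2.96, 2.96], [-0.34, 2.1], [-1.41, 1.46], [0.24, 2.44], [-1.37, 4.51], [0.17, 1.92], [-2.96, 2.96]. Speed limits (rad/s): [2.39, 2.39, 3.14, 3.14, 3.14, 3.14, 3.14].

INTERFACE

Orientations are given as a rotation vector (axis times angle).
In Python, from bench import r gives the robot as it stands.
- The arm moves only by the tool send_rows, never from a script. Its argument "deltas" is a list of rows, each a list of 7 numbers: the opening, from 0 (shut) to 1 (fully open), then the shift along the tool's x, y, z as a fraction of full scale, then the turn, a rotation vector about the tool's x, y, z as a fraction of full scale. In form: [[hand, x, y, z, ax, ay, az], ...]. A call has 1 to 20 rows; each row is the pose to reach, as a shift and turn from the pose commanded when the call began, along the tool's axes at that moment, turning the shorter way round; what a row does not reach only later rows make up. Full scale, the value 1, is 150 mm for a shift and 180 degrees for a turn. A row lasts 1/12 s, in which the tool goes at most 41.7 mm and 7.16 degrees, less where a joint would pass 70% of its speed; a pose out of reach is approached as far as the arm can. A call with a number of a shift or a turn outside -1 to 1 is refused whole. A call with a gripper value outside its range is refused whole. The fingers move at their own pace and stop on an object; "squeeze" is the grip in N (left out, the last holds). Time passes only in rows, so rows that repeat a pose let the fingers close. It gives the time, the measured TCP pose, the force and the opening at its end, in the units of the state.
- r.get_obs(): the state, without advancing time (a new reading comes with each control period).
- r.grab_frame(name): name is "scene" or "top" or "wrist"; returns a dict with "pixels" (400x640x3 uint8, red, green, blue), "camera_matrix" (3x3 intrinsics, pixels), "rvec" (rotation vector, rad) and "tvec" (3), from world to camera coordinates, as OpenCV has them. Camera axes: x right, y down, z forward; pixel columns grow to the right and rows downward; lengths in m; the calibration is good to about 2 mm. A picture is of the moment at which its call begins. There is no depth.
- r.hand_in(): hands the job in, once; it reports no verdict.
The state is a dict: "clock": time; "joints": joint angles; "qvel": joint speeds; "tau": joint torques, N m; "tcp_pos": TCP position; "orientation": TCP orientation; "contact_force": force on the tool from outside, world axes, zero at the start; "moment": the same for the moment, N m; "grip_width": finger opening in m.
Only numpy, scipy, OpenCV 4.12 (cv2) and the standard library are available. Lean on these libraries where they do the work, as an engineer would, in place of code of your own. Each camera call takes 0.05 s, during which the arm holds its last target. There are 200 camera calls.

## Working session

There is one attempt and no reset: what is moved stays moved. The work goes in short steps, Python scripts to look and compute and a tool call to move; the robot and the scene stay as the last step left them, time stands still between calls to the robot, and variables do not carry over. Pictures are saved under pics/ and viewed, about 8 in all and at most 12, crops included, and the job is handed in when it is done.

Besides the shell and the picture viewer there is one more tool, called after "Call:" in YAML: its name, and indented under it one key for each argument. send_rows: Moves the arm, as the interface text tells. Shift numbers are shares of 150 mm and turn numbers shares of 180 degrees, none past 1 either way. Its arguments: {"type":"object","properties":{"deltas":{"type":"array","items":{"type":"array","items":{"type":"number"}}},"squeeze":{"type":"number"}},"required":["deltas"]}

```bash
ls; mkdir -p pics; python3 - <<'E'
from bench import r
import cv2,numpy as np,pickle
o=r.get_obs(); print({k:np.round(v,3) for k,v in o.items()})
for n in ("scene","top"):
    f=r.grab_frame(n); pickle.dump(f,open(f"pics/{n}0.pkl","wb"))
    cv2.imwrite(f"pics/{n}0.png",f["pixels"][:,:,::-1])
    R=cv2.Rodrigues(np.array(f["rvec"],float))[0]; print(n,np.round(f["camera_matrix"],1).tolist(),"cam",np.round(-R.T@np.array(f["tvec"]),3), np.round(R,2).tolist())
E
```

```text
pics
{'clock': np.float64(0.0), 'joints': array([ 1.161,  0.478,  0.022,  1.556, -0.011,  1.109, -0.083]), 'qvel': array([-0.   , -0.001, -0.001, -0.   ,  0.001, -0.   , -0.002]), 'tau': array([ 0.0000e+00, -5.9646e+01,  1.6080e+00, -2.8120e+01,  1.3000e-02,
        9.0000e-03, -0.0000e+00]), 'tcp_pos': array([ 0.2  , -0.644,  0.241]), 'orientation': array([-3.104e+00, -4.720e-01,  1.000e-03]), 'contact_force': array([-0.079,  0.06 ,  0.113]), 'moment': array([-0.005,  0.029,  0.059]), 'grip_width': np.float64(0.086)}
scene [[450.7, 0.0, 324.4], [0.0, 450.7, 198.8], [0.0, 0.0, 1.0]] cam [1.624 0.067 0.765] [[-0.11, 0.99, -0.02], [0.54, 0.04, -0.84], [-0.84, -0.11, -0.54]]
top [[391.9, 0.0, 326.0], [0.0, 391.9, 203.9], [0.0, 0.0, 1.0]] cam [ 0.472 -0.051  1.106] [[-0.01, -1.0, 0.02], [-1.0, 0.01, -0.08], [0.08, -0.02, -1.0]]
```

View pics/scene0.png

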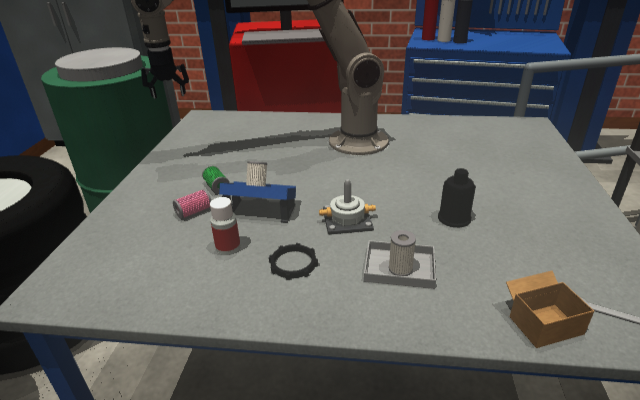

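View pics/top0.png

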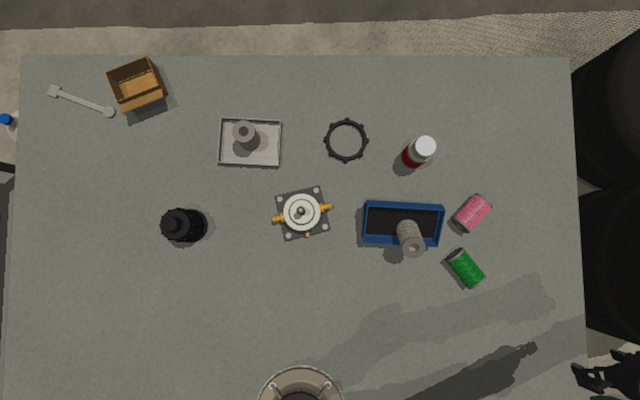

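The scene view shows the tray with the element at (257,180), the head at (347,205) and the cover at (457,200). In the top view the pipe is at (301,212), the tray at (403,224), the element's upper disc at (411,247) and the cover at (181,224). Next I'll zoom in on those areas.

```bash
cat > h.py <<'E'
import cv2,numpy as np,pickle
from scipy.spatial.transform import Rotation as Rn
def cam(f): return np.array(f["camera_matrix"],float),cv2.Rodrigues(np.array(f["rvec"],float))[0],np.array(f["tvec"],float).ravel()
def onz(f,uv,z):
    K,R,t=cam(f); c=-R.T@t; d=R.T@np.linalg.solve(K,[uv[0],uv[1],1.]); return c+d*(z-c[2])/d[2]
def proj(f,P):
    K,R,t=cam(f); return cv2.projectPoints(np.array(P,float).reshape(-1,3),np.array(f["rvec"],float),t,K,None)[0].reshape(-1,2)
def circ(c,r,axis=(0,0,1),n=48):
    a=np.array(axis,float);a/=np.linalg.norm(a);u=np.cross(a,[0.3,1,0.1]);u/=np.linalg.norm(u);v=np.cross(a,u)
    th=np.linspace(0,2*np.pi,n); return np.array(c)+r*(np.cos(th)[:,None]*u+np.sin(th)[:,None]*v)
E
python3 - <<'E'
from h import *
f=pickle.load(open("pics/top0.pkl","rb")); g=pickle.load(open("pics/scene0.pkl","rb"))
def crop(f,x,y,w,h,s): return cv2.resize(np.ascontiguousarray(f["pixels"][y:y+h,x:x+w,::-1]),None,fx=s,fy=s,interpolation=cv2.INTER_CUBIC)
# each 100x75 -> 400x300
a=crop(f,355,190,100,75,4);b=crop(f,255,175,100,75,4);c=crop(f,140,190,100,75,4);d=crop(g,200,150,100,75,4)
cv2.imwrite("pics/m.png",np.vstack([np.hstack([a,b]),np.hstack([c,d])]))
print("pipe top",onz(f,(301,211.5),.135),"cover",onz(f,(181,224),.158),"el top",onz(f,(411,247),.15),"tray corners",[onz(f,p,.1)for p in((366,201),(444,206))],[onz(f,p,.06) for p in((362,243),(440,248))])
E
```

```text
pipe top [ 0.53311548 -0.00991396  0.135     ] cover [0.50325103 0.27677601 0.158     ] el top [ 0.44395268 -0.27829459  0.15      ] tray corners [array([ 0.56154366, -0.17626466,  0.1       ]), array([ 0.54750264, -0.37876362,  0.1       ])] [array([ 0.45287005, -0.1688511 ,  0.06      ]), array([ 0.43804441, -0.37747289,  0.06      ])]
```

View pics/m.png

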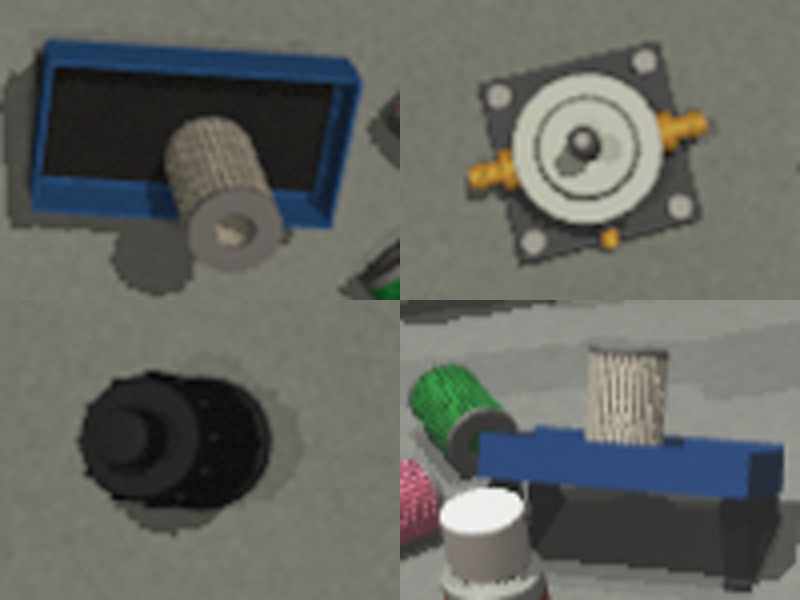

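The montage (4x) shows element upper disc at about (413.8,247.5), pipe tip at (300.8,210), head disc centre at about (302,212), and vent cap top at about (170.5,224). I'll fit the models and overlay them.

```bash
cat > fit.py <<'E'
from h import *
from scipy.optimize import least_squares as LS
f=pickle.load(open("pics/top0.pkl","rb")); g=pickle.load(open("pics/scene0.pkl","rb"))
def trayP(p,q):
    c,s=np.cos(p[2]),np.sin(p[2]); q=np.array(q,float).reshape(-1,3); return np.c_[p[0]+c*q[:,0]-s*q[:,1],p[1]+s*q[:,0]+c*q[:,1],q[:,2]]
m=lambda u,v:(355+u/4,190+v/4)
tp=[(.031,.1,.109),(.031,-.1,.109),(-.0625,.1,.060),(-.0625,-.1,.060)]
px=np.array([m(48,40),m(357,64),m(33,205),m(332,227)])
px2=np.array([(200+78/4,150+132/4),(200+383/4,150+147/4)]) # scene rear top corners: y=-.1 , +.1
T=LS(lambda p:np.r_[(proj(f,trayP(p,tp))-px).ravel(),(proj(g,trayP(p,[tp[1],tp[0]]))-px2).ravel()],[.5,-.28,-.07]); tr=T.x
print("tray",tr.round(4),"res",T.fun.round(1))
et=np.array([-.069,0,.1316]);
E=LS(lambda y:(proj(f,trayP(tr,et+[0,y[0],0]))-[m(235,230)]).ravel(),[0.]); print("el y in tray",E.x,E.fun)
ax=trayP([0,0,tr[2]],[-.5,0,.866])[0]; top=trayP(tr,et+[0,E.x[0],0])[0]; print("el top",top,"centre",top-.05*ax,"axis",ax)
print("pipe top",onz(f,(300.75,210),.135),"head",onz(f,(302,212),.055), "cover cap",onz(f,(170.5,224.3),.158))
if __name__=="__main__":
    pt=np.array([onz(f,(300.75,210),.135)[:2],onz(f,(302,212),.055)[:2]]).mean(0); cv=onz(f,(170.5,224.3),.158)[:2]
    out=[]
    for F,boxes in((f,[(355,190),(255,175),(140,190)]),(g,[(200,150),(300,160),(410,155)])):
        for x,y in boxes:
            im=cv2.resize(np.ascontiguousarray(F["pixels"][y:y+70,x:x+90,::-1]),None,fx=3,fy=3,interpolation=cv2.INTER_CUBIC)
            L=[circ(top,.03,ax),circ(top-.1*ax,.03,ax),circ([*pt,.055],.05),circ([*pt,.065],.0345),[[*pt,.065],[*pt,.135]],circ([*cv,.158],.017),circ([*cv,.124],.017),circ([*cv,.116],.04),circ([*cv,0],.047),trayP(tr,[tp[0],tp[1],tp[3],tp[2],tp[0]])]
            for l in L: cv2.polylines(im,[np.int32(((proj(F,l)-[x,y]+.5)*3-.5)*8)],False,(0,255,255),1,cv2.LINE_AA,3)
            out.append(im)
    cv2.imwrite("pics/ov.png",np.vstack([np.hstack(out[:3]),np.hstack(out[3:])])[:, :800])
E
python3 fit.py
```

```text
tray [ 0.517  -0.2712 -0.0479] res [-1.9  4.1 -1.5  1.4 -1.5 -0.7 -1.6 -3.1  0.9  0.5 -7.9  1.1]
el y in tray [-0.02192277] [ 0.0803885  -1.96749983]
el top [ 0.44698225 -0.28983098  0.1316    ] centre [ 0.47195355 -0.29102871  0.0883    ] axis [-0.49942585  0.02395454  0.866     ]
pipe top [ 0.53684675 -0.00930106  0.135     ] head [ 0.53676905 -0.00921624  0.055     ] cover cap [0.50269009 0.30174734 0.158     ]
```

View pics/ov.png

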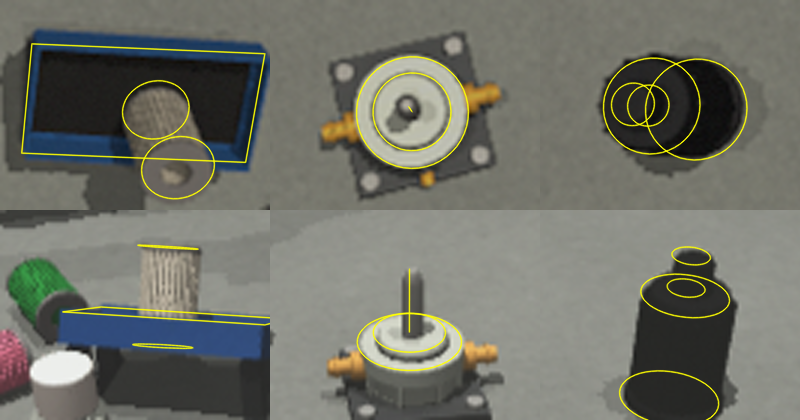

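Pipe overlay fits well. The element's disc sits about 1 px low in x. The tray and cover fits need refining, so I'll move to a standoff in line with the element and look with the wrist camera.

```bash
cat >> h.py <<'E'
def toolR(z,ylike):
    z=np.array(z,float);z/=np.linalg.norm(z);y=np.array(ylike,float);y-=z*(y@z);y/=np.linalg.norm(y);return np.c_[np.cross(y,z),y,z]
def delta(o,P,R):
    R0=Rn.from_rotvec(o["orientation"]).as_matrix()
    d=R0.T@(np.array(P)-o["tcp_pos"])/.15; w=Rn.from_matrix(R0.T@R).as_rotvec()/np.pi
    print("shift",d.round(4),"turn",w.round(4),"rows>=",np.ceil(max(np.linalg.norm(d)*150/41.7,np.linalg.norm(w)*180/7.16)))
E
python3 - <<'E'
from h import *; from bench import r
o=r.get_obs(); print(Rn.from_rotvec(o["orientation"]).as_matrix().round(3).tolist())
ax=np.array([-.4994,.024,.866]); top=np.array([.445,-.290,.1316])
for s in(1,-1): delta(o,top+.10*ax,toolR(-ax,[0.048*s,s,0]))
# silhouette fit of cover
from scipy.optimize import minimize
f=pickle.load(open("pics/top0.pkl","rb")); g=pickle.load(open("pics/scene0.pkl","rb"))
prs=[]
for F,(x0,y0,x1,y1) in((f,(145,195,225,255)),(g,(425,158,490,235))):
    px=F["pixels"].max(2); M=np.zeros(px.shape,np.uint8); M[y0:y1,x0:x1]=(px[y0:y1,x0:x1]<50); prs.append(M)
    ys,xs=np.nonzero(M); print(xs.min(),xs.max(),ys.min(),ys.max(),M.sum())
def cost(p):
    s=0
    for F,M in zip((f,g),prs):
        S=np.zeros(M.shape,np.uint8)
        for zs,rr in(((0,.008),.047),((.008,.124),.04),((.124,.158),.017)):
            P=np.vstack([circ([p[0],p[1],z],rr) for z in zs]); h=cv2.convexHull(np.float32(proj(F,P)))
            cv2.fillConvexPoly(S,np.int32(np.round(h*16)),1,cv2.LINE_8,4)
        s+=(S!=M).sum()
    return s
best=min(((cost((x,y)),x,y) for x in np.arange(.48,.53,.002) for y in np.arange(.27,.33,.002)));print(best)
E
```

```text
[[0.955, 0.297, -0.001], [0.297, -0.955, 0.002], [-0.0, -0.002, -1.0]]
shift [ 1.9449 -1.8827  0.1576] turn [-0.231  -0.0415 -0.8612] rows>= 23.0
shift [ 1.9449 -1.8827  0.1576] turn [-0.0297  0.1651  0.1086] rows>= 10.0
160 207 208 242 1311
438 474 169 226 1547
(np.int64(294), np.float64(0.504), np.float64(0.30600000000000005))
```

Call:
send_rows:
  deltas:
    - [1,0.18,-0.18,0,0,0,0.02]
    - [1,0.36,-0.36,0,0,0,0.04]
    - [1,0.54,-0.54,0,0,0,0.07]
    - [1,0.72,-0.72,0,0,0,0.09]
    - [1,0.9,-0.88,0,0,0,0.11]
    - [1,1,-0.96,0,0,0,0.11]
    - [1,1,-0.96,0,0,0,0.11]
    - [1,1,-0.96,0,0,0,0.11]

```text
clock: 0.77
tcp_pos: [0.3018, -0.4615, 0.2423]
orientation: [-3.141, 0.064, 0.0]
contact_force: [-1.0, 0.2, -0.1]
grip_width: 0.0851
```

```bash
python3 - <<'E'
from h import *; from bench import r
o=r.get_obs(); print(o["clock"],o["tcp_pos"],o["joints"].round(2))
ax=np.array([-.4994,.024,.866]); top=np.array([.445,-.290,.1316])
delta(o,top+.10*ax,toolR(-ax,[-0.048,-1,0]))
E
```

```text
0.7667 [ 0.30178692 -0.46148534  0.24228536] [ 0.86  0.27  0.02  1.85 -0.01  1.01 -0.73]
shift [ 0.574  -1.1836  0.1607] turn [-0.0006  0.1667  0.0022] rows>= 5.0
```

Call:
send_rows:
  deltas:
    - [1,0.1,-0.2,0.0,0,0.02,0]
    - [1,0.2,-0.4,0.0,0,0.05,0]
    - [1,0.3,-0.6,0.05,0,0.08,0]
    - [1,0.4,-0.8,0.1,0,0.11,0]
    - [1,0.5,-0.95,0.15,0,0.14,0]
    - [1,0.57,-1,0.16,0,0.167,0]
    - [1,0.57,-1,0.16,0,0.167,0]
    - [1,0.57,-1,0.16,0,0.167,0]

```text
clock: 1.43
tcp_pos: [0.3915, -0.3177, 0.2178]
orientation: [3.023, -0.071, 0.808]
contact_force: [-0.5, -0.7, 0.3]
grip_width: 0.0854
```

```bash
python3 - <<'E'
from h import *; from bench import r
o=r.get_obs(); print(o["clock"],o["tcp_pos"],o["joints"].round(2))
ax=np.array([-.4994,.024,.866]); top=np.array([.445,-.290,.1316])
delta(o,top+.10*ax,toolR(-ax,[-0.048,-1,0]))
f=r.grab_frame("wrist"); pickle.dump(f,open("pics/w1.pkl","wb")); K,R,t=cam(f); R0=Rn.from_rotvec(o["orientation"]).as_matrix()
print("cam in tool",R0.T@(-R.T@t-o["tcp_pos"]),(R@R0).round(2).tolist(),K.tolist())
im=np.ascontiguousarray(f["pixels"][:,:,::-1])
for l in(circ(top,.03,ax),circ(top-.1*ax,.03,ax),circ(top,.0125,ax)): cv2.polylines(im,[np.int32(proj(f,l))],False,(0,255,255),1)
cv2.imwrite("pics/w1.png",im)
E
```

```text
1.4333 [ 0.39147368 -0.3177137   0.21778967] [ 0.95  0.1  -0.2   2.25 -0.72  0.49 -0.27]
shift [ 0.0138 -0.2017  0.0049] turn [-0.0003  0.0005  0.0001] rows>= 1.0
cam in tool [ 8.25010859e-02 -1.00541991e-04 -1.31622255e-01] [[0.0, 1.0, -0.0], [-0.95, 0.0, -0.32], [-0.32, 0.0, 0.95]] [[293.5944359254171, 0.0, 322.96969182181596], [0.0, 293.5944359254171, 200.31898071582003], [0.0, 0.0, 1.0]]
```

View pics/w1.png

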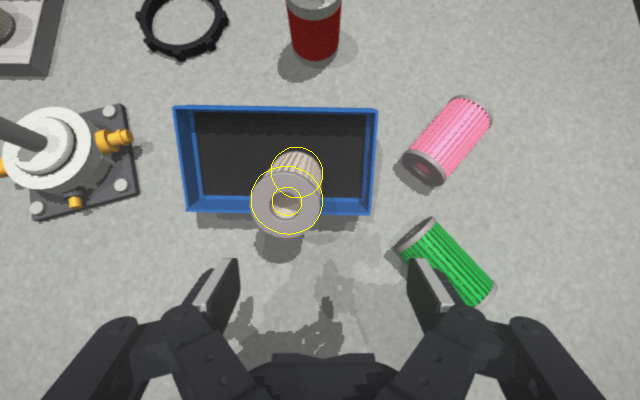

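The wrist view confirms the model: the overlay circle lies on the upper disc at (287,202). Both jaws will be clear of the tray and of the green element. I'll align and go in along the axis.

Call:
send_rows:
  deltas:
    - [1,0.01,-0.1,0,0,0,0]
    - [1,0.014,-0.2,0,0,0,0]
    - [1,0.014,-0.2,0.15,0,0,0]
    - [1,0.014,-0.2,0.3,0,0,0]
    - [1,0.014,-0.2,0.45,0,0,0]
    - [1,0.014,-0.2,0.6,0,0,0]
    - [1,0.014,-0.2,0.72,0,0,0]
    - [1,0.014,-0.2,0.84,0,0,0]
    - [1,0.014,-0.2,0.91,0,0,0]
    - [1,0.014,-0.2,0.91,0,0,0]
    - [1,0.014,-0.2,0.91,0,0,0]
  squeeze: 45

```text
clock: 2.4
tcp_pos: [0.4656, -0.2904, 0.1013]
orientation: [3.022, -0.066, 0.812]
contact_force: [-0.4, 0.4, 0.7]
grip_width: 0.0853
```

```bash
python3 - <<'E'
from h import *; from bench import r
o=r.get_obs(); ax=np.array([-.4994,.024,.866]); top=np.array([.445,-.290,.1316])
delta(o,top-.036*ax,toolR(-ax,[-0.048,-1,0]));print(o["contact_force"],o["joints"].round(2))
E
```

```text
shift [-0.0177  0.0036 -0.0034] turn [-0.0007 -0.0004  0.0012] rows>= 1.0
[-0.39541779  0.43397948  0.66776609] [ 0.83  0.38 -0.28  2.28 -1.3   0.17  0.24]
```

Call:
send_rows:
  deltas:
    - [0,0,0,0,0,0,0]
    - [0,0,0,0,0,0,0]
    - [0,0,0,0,0,0,0]
    - [0,0,0,0,0,0,0]
    - [0,0,0,0,0,0,0]
    - [0,0,0,0,0,0,0]
    - [0,0,0,0,0,0,0]
    - [0,0,0,0,0,0,0]
  squeeze: 45

```text
clock: 3.07
tcp_pos: [0.4646, -0.2902, 0.1023]
orientation: [3.02, -0.066, 0.813]
contact_force: [-3.5, 0.6, 6.7]
grip_width: 0.0585
```

Call:
send_rows:
  deltas:
    - [0,0,0,-0.05,0,0,0]
    - [0,0,0,-0.12,0,0,0]
    - [0,0,0,-0.22,0,0,0]
    - [0,0,0,-0.34,0,0,0]
    - [0,0,0,-0.46,0,0,0]
    - [0,0,0,-0.58,0,0,0]
    - [0,0,0,-0.7,0,0,0]
    - [0,0,0,-0.82,0,0,0]
    - [0,0,0,-0.9,0,0,0]
    - [0,0,0,-0.9,0,0,0]

```text
clock: 3.9
tcp_pos: [0.3962, -0.2873, 0.2201]
orientation: [3.019, -0.067, 0.814]
contact_force: [-0.1, 0.0, -2.4]
grip_width: 0.0585
```

```bash
python3 - <<'E'
from h import *; from bench import r
o=r.get_obs(); print(o["joints"].round(2),o["contact_force"])
R=toolR([0,0,-1],[-0.048,-1,0])
# above pipe: element bottom (TCP+64mm) 60mm above pipe top .135
delta(o,o["tcp_pos"]+[.06,.06,.06],R)
E
```

```text
[ 0.64  0.05  0.06  2.31 -0.76  0.46 -0.29] [-0.07449242  0.03691994 -2.36712422]
shift [ 0.5314 -0.4167 -0.1548] turn [ 0.0005 -0.1677  0.001 ] rows>= 5.0
```

Call:
send_rows:
  deltas:
    - [0,0.1,-0.05,-0.03,0,-0.03,0]
    - [0,0.2,-0.13,-0.06,0,-0.06,0]
    - [0,0.3,-0.21,-0.1,0,-0.09,0]
    - [0,0.4,-0.3,-0.13,0,-0.12,0]
    - [0,0.5,-0.38,-0.15,0,-0.15,0]
    - [0,0.53,-0.42,-0.155,0,-0.1677,0]
    - [0,0.53,-0.42,-0.155,0,-0.1677,0]
    - [0,0.53,-0.42,-0.155,0,-0.1677,0]

```text
clock: 4.57
tcp_pos: [0.4589, -0.2244, 0.2769]
orientation: [-3.14, 0.062, 0.004]
contact_force: [-0.3, -0.6, -1.9]
grip_width: 0.0585
```

```bash
python3 - <<'E'
from h import *; from bench import r
o=r.get_obs(); print(o["joints"].round(2),o["contact_force"])
R=toolR([0,0,-1],[-0.048,-1,0])
delta(o,[.537,-.0095,.26],R)
E
```

```text
[ 0.34  0.17 -0.    1.9   0.    1.07 -1.28] [-0.3204373  -0.55376113 -1.93445332]
shift [ 0.4642 -1.4522  0.113 ] turn [-0.0004  0.0009  0.0028] rows>= 6.0
```

Call:
send_rows:
  deltas:
    - [0,0.05,-0.15,0,0,0,0]
    - [0,0.1,-0.33,0,0,0,0]
    - [0,0.15,-0.51,0,0,0,0]
    - [0,0.2,-0.69,0,0,0,0]
    - [0,0.25,-0.84,0,0,0,0]
    - [0,0.3,-0.92,0,0,0,0]
    - [0,0.3,-0.92,0,0,0,0]
    - [0,0.3,-0.92,0,0,0,0]
    - [0,0.3,-0.92,0,0,0,0]

```text
clock: 5.32
tcp_pos: [0.5064, -0.0919, 0.2771]
orientation: [3.141, -0.073, -0.005]
contact_force: [-0.1, -0.1, -2.1]
grip_width: 0.0582
```

```bash
python3 - <<'E'
from h import *; from bench import r
o=r.get_obs(); p=o["tcp_pos"]
delta(o,[.537,-.0095,.26],toolR([0,0,-1],[-0.048,-1,0]))
def ov(f):
    im=np.ascontiguousarray(f["pixels"][:,:,::-1]); pt=[.5368,-.0093]
    for l in(circ([*pt,.055],.05),circ([*pt,.065],.0345),circ([*pt,.135],.0045),circ([*pt,.123],.0105),circ([.504,.306,.158],.017),circ([.504,.306,.124],.04),circ([.504,.306,0],.047),circ(p-[0,0,.064],.03),circ(p+[0,0,.036],.03)): cv2.polylines(im,[np.int32(proj(f,l)*8)],False,(0,255,255),1,cv2.LINE_AA,3)
    return im
f=r.grab_frame("wrist"); g=r.grab_frame("scene"); pickle.dump([f,g],open("pics/w2.pkl","wb"))
a=ov(f); b=cv2.resize(ov(g)[120:260,280:500],None,fx=3,fy=3)[:,:660]
cv2.imwrite("pics/w2.png",np.vstack([cv2.resize(a,(480,300)),cv2.resize(b,(480,300))]))
E
```

```text
shift [ 0.1786 -0.5583  0.1132] turn [0.0001 0.0011 0.0006] rows>= 3.0
```

View pics/w2.png

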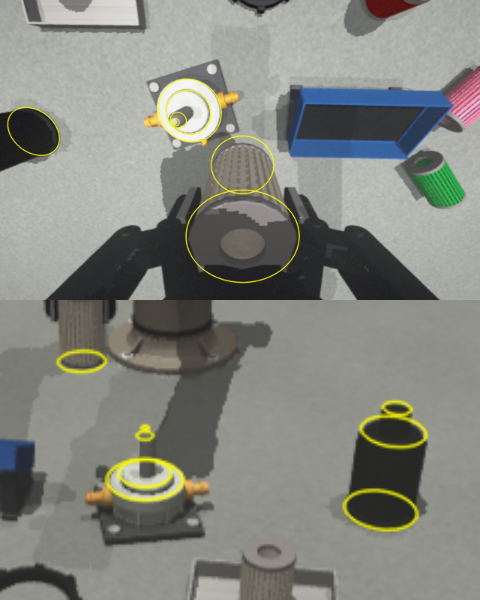

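The wrist view shows the element held upright, with its lower rim about 6 px behind the overlay, so the axis is a few mm off the TCP in tool x. The pipe (178,120) and head match the overlay. I'll measure the held element more closely.

```bash
python3 - <<'E'
from h import *; from bench import r
f,g=pickle.load(open("pics/w2.pkl","rb")); o=r.get_obs(); p=o["tcp_pos"]; R0=Rn.from_rotvec(o["orientation"]).as_matrix(); print(R0.round(3).tolist())
im=cv2.resize(np.ascontiguousarray(f["pixels"][160:400,180:460,::-1]),None,fx=2.8,fy=2.5,interpolation=cv2.INTER_CUBIC)
for dx,c in((-.003,(0,255,255)),(-.006,(255,0,255))):
  for l in(circ(p+R0@[dx,0,.064],.03),circ(p+R0@[dx,0,-.036],.03),circ(p+R0@[dx,0,-.036],.0125)):
    cv2.polylines(im,[np.int32((proj(f,l)-[180,160]+.5)*[2.8,2.5]*8)],False,c,1,cv2.LINE_AA,3)
cv2.imwrite("pics/w3.png",im)
E
```

```text
[[0.999, -0.047, -0.003], [-0.047, -0.999, -0.0], [-0.003, 0.0, -1.0]]
```

View pics/w3.png

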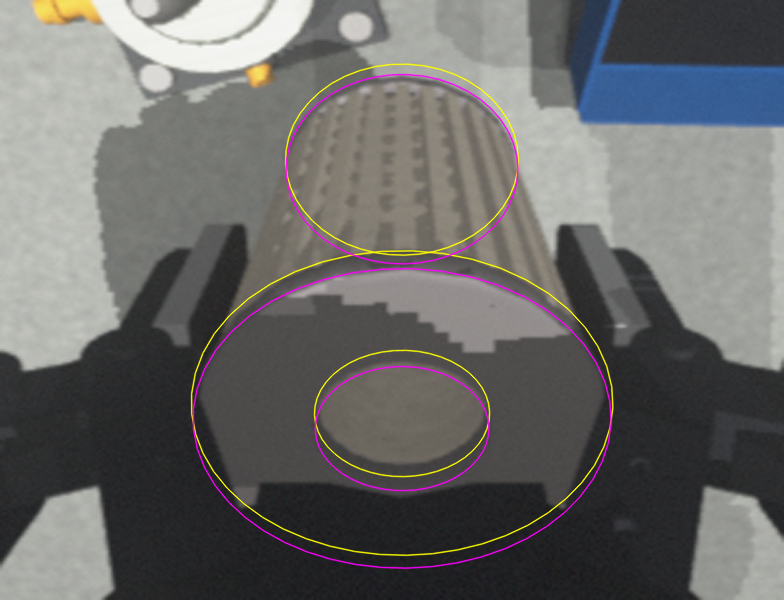

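The −6 mm overlay fits the upper disc's front edge and the lower rim. Before lowering I'll cross-check the head centre by ellipse fits in three views.

```bash
python3 - <<'E'
from h import *; from bench import r
from scipy.optimize import least_squares as LS
f,g=pickle.load(open("pics/w2.pkl","rb")); t=pickle.load(open("pics/top0.pkl","rb")); s=pickle.load(open("pics/scene0.pkl","rb"))
for n,F in(("wrist",f),("top",t),("scene",s)):
    c0=proj(F,[.5368,-.0093,.055])[0]; rad=np.ptp(proj(F,circ([.5368,-.0093,.055],.05)),axis=0).max()/2
    px=F["pixels"].astype(int); M=((px.min(2)>135)&(px.max(2)-px.min(2)<45)).astype(np.uint8)
    yy,xx=np.mgrid[:400,:640]; M[np.hypot(xx-c0[0],yy-c0[1])>rad*1.15]=0
    C=max(cv2.findContours(M,cv2.RETR_EXTERNAL,cv2.CHAIN_APPROX_NONE)[0],key=len)
    H=cv2.convexHull(C); m=np.zeros_like(M); cv2.fillPoly(m,[H],1); C=max(cv2.findContours(m,0,cv2.CHAIN_APPROX_NONE)[0],key=len)[:,0].astype(float)
    # world points on z=.055 -> robust circle of fixed radius .05
    W=np.array([onz(F,c,.055)[:2] for c in C]); q=LS(lambda p:np.hypot(*(W-p[:2]).T)-p[2],[.5368,-.0093,.05],loss="soft_l1",f_scale=.001); print(n,q.x.round(4),"rms",np.std(q.fun).round(4),len(C))
o=r.get_obs(); R=toolR([0,0,-1],[-0.048,-1,0]); delta(o,np.array([.537,-.0093,.26])+R@[.006,0,0],R)
E
```

```text
wrist [ 0.5354 -0.0043  0.0527] rms 0.0024 249
top [ 0.5381 -0.007   0.0485] rms 0.0008 102
scene [ 0.5104 -0.0088  0.0724] rms 0.009 99
shift [ 0.216  -0.5593  0.1159] turn [0.0001 0.0009 0.0004] rows>= 3.0
```

```bash
python3 - <<'E'
from h import *
f,g=pickle.load(open("pics/w2.pkl","rb")); t=pickle.load(open("pics/top0.pkl","rb"))
out=[]
for F in(f,t):
  c=proj(F,[.5375,-.008,.06])[0].astype(int); h=58 if F is f else 33; x,y=c-h; s=400/(2*h)
  im=cv2.resize(np.ascontiguousarray(F["pixels"][y:y+2*h,x:x+2*h,::-1]),(400,400),interpolation=cv2.INTER_CUBIC)
  b=im.copy()
  for l in(circ([.5375,-.008,.055],.05),circ([.5375,-.008,.135],.0045),circ([.5375,-.008,.123],.0105),circ([.5375,-.008,.065],.0345)): cv2.polylines(b,[np.int32(((proj(F,l)-[x,y]+.5)*s-.5)*8)],False,(0,0,255),1,cv2.LINE_AA,3)
  out.append(b)
cv2.imwrite("pics/hd.png",np.hstack(out))
E
```

```text
(no output)
```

View pics/hd.png

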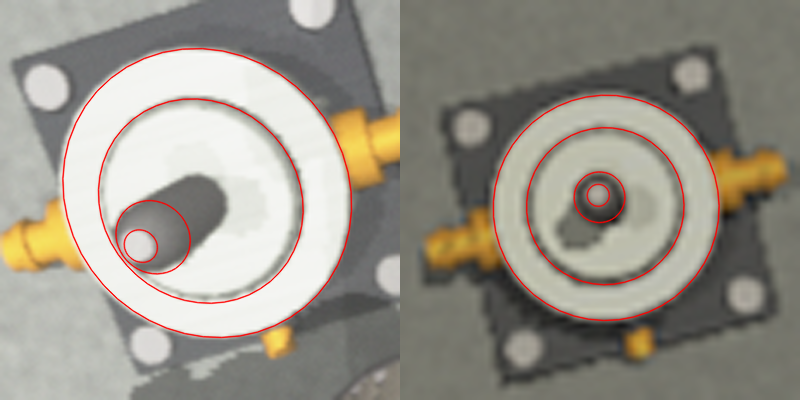

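Both views fit with the pipe at (0.5375, −0.008). I'll go above it, then lower.

Call:
send_rows:
  deltas:
    - [0,0.06,-0.16,0,0,0,0]
    - [0,0.12,-0.32,0,0,0,0]
    - [0,0.18,-0.46,0,0,0,0]
    - [0,0.219,-0.568,0,0,0,0]
    - [0,0.219,-0.568,0.05,0,0,0]
    - [0,0.219,-0.568,0.12,0,0,0]
    - [0,0.219,-0.568,0.2,0,0,0]
    - [0,0.219,-0.568,0.28,0,0,0]
    - [0,0.219,-0.568,0.36,0,0,0]
    - [0,0.219,-0.568,0.4,0,0,0]
    - [0,0.219,-0.568,0.4,0,0,0]
    - [0,0.219,-0.568,0.4,0,0,0]

```text
clock: 6.42
tcp_pos: [0.5437, -0.0076, 0.2175]
orientation: [3.14, -0.071, -0.005]
contact_force: [-0.1, -0.2, -1.0]
grip_width: 0.0586
```

```bash
python3 - <<'E'
from h import *; from bench import r
o=r.get_obs(); R=toolR([0,0,-1],[-0.048,-1,0]); delta(o,np.array([.5375,-.008,.129])+R@[.006,0,0],R); print(o["contact_force"],o["moment"])
f=r.grab_frame("scene"); pickle.dump(f,open("pics/s3.pkl","wb"))
im=cv2.resize(np.ascontiguousarray(f["pixels"][140:240,280:420,::-1]),None,fx=5,fy=5,interpolation=cv2.INTER_CUBIC)
cv2.imwrite("pics/s3.png",im)
E
```

```text
shift [4.000e-04 4.400e-03 5.899e-01] turn [0.0002 0.001  0.0008] rows>= 3.0
[-0.09773445 -0.18575273 -1.04412913] [0.00682827 0.02550064 0.00310581]
```

View pics/s3.png

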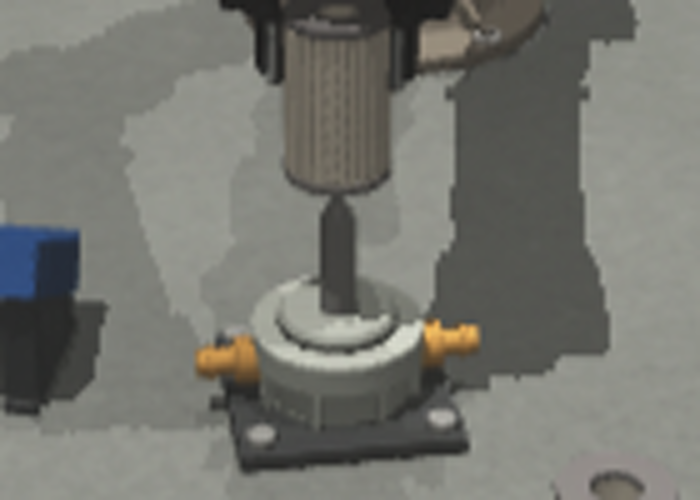

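The element hangs upright over the pipe, with its rim centre at (337,180) and the pipe tip at (338,195) in the 5x crop. I'll lower it at about 60 mm/s.

Call:
send_rows:
  deltas:
    - [0,0,0.004,0.04,0,0,0]
    - [0,0,0.004,0.08,0,0,0]
    - [0,0,0.004,0.12,0,0,0]
    - [0,0,0.004,0.15,0,0,0]
    - [0,0,0.004,0.18,0,0,0]
    - [0,0,0.004,0.21,0,0,0]
    - [0,0,0.004,0.24,0,0,0]
    - [0,0,0.004,0.24,0,0,0]

```text
clock: 7.13
tcp_pos: [0.5435, -0.0071, 0.1807]
orientation: [3.141, -0.069, -0.006]
contact_force: [-0.6, -0.8, -1.1]
grip_width: 0.0587
```

Call:
send_rows:
  deltas:
    - [0,0,0.006,0.04,0,0,0]
    - [0,0,0.006,0.08,0,0,0]
    - [0,0,0.006,0.12,0,0,0]
    - [0,0,0.006,0.16,0,0,0]
    - [0,0,0.006,0.2,0,0,0]
    - [0,0,0.006,0.24,0,0,0]
    - [0,0,0.006,0.27,0,0,0]
    - [0,0,0.006,0.29,0,0,0]
    - [0,0,0.006,0.31,0,0,0]
    - [0,0,0.006,0.31,0,0,0]

```text
clock: 7.97
tcp_pos: [0.5437, -0.0079, 0.1348]
orientation: [3.141, -0.069, -0.005]
contact_force: [-0.6, 0.5, -3.1]
grip_width: 0.0586
```

Call:
send_rows:
  deltas:
    - [0,0,0,0.01,0,0,0]
    - [0,0,0,0.02,0,0,0]
    - [0,0,0,0.03,0,0,0]
    - [0,0,0,0.035,0,0,0]
    - [0,0,0,0.035,0,0,0]

```text
clock: 8.38
tcp_pos: [0.5439, -0.008, 0.13]
orientation: [-3.141, 0.069, 0.004]
contact_force: [0.4, 0.9, -1.7]
grip_width: 0.0583
```

Call:
send_rows:
  deltas:
    - [0,0,0,0.007,0,0,0]
    - [0,0,0,0.014,0,0,0]
    - [0,0,0,0.02,0,0,0]
    - [0,0,0,0.026,0,0,0]
    - [0,0,0,0.026,0,0,0]

```text
clock: 8.8
tcp_pos: [0.5444, -0.0079, 0.1283]
orientation: [3.141, -0.069, -0.002]
contact_force: [-6.2, -0.1, 17.7]
grip_width: 0.0586
```

Contact shows 18 N at TCP z 0.128, against the expected 0.129, so the element is home. I'll ease off, open and retreat.

Call:
send_rows:
  deltas:
    - [0,0,0,-0.012,0,0,0]
    - [0,0,0,-0.012,0,0,0]
    - [1,0,0,-0.012,0,0,0]
    - [1,0,0,-0.012,0,0,0]
    - [1,0,0,-0.012,0,0,0]
    - [1,0,0,-0.012,0,0,0]
    - [1,0,0,-0.012,0,0,0]
    - [1,0,0,-0.012,0,0,0]
    - [1,0,0,-0.1,0,0,0]
    - [1,0,0,-0.25,0,0,0]
    - [1,0,0,-0.4,0,0,0]
    - [1,0,0,-0.6,0,0,0]
    - [1,0,0,-0.8,0,0,0]
    - [1,0,0,-0.95,0,0,0]
    - [1,0,0,-0.95,0,0,0]
    - [1,0,0,-0.95,0,0,0]

```text
clock: 10.13
tcp_pos: [0.545, -0.0079, 0.27]
orientation: [-3.141, 0.069, -0.001]
contact_force: [-1.1, -0.7, -0.8]
grip_width: 0.0853
```

```bash
python3 - <<'E'
from h import *; from bench import r
o=r.get_obs(); R=toolR([0,0,-1],[-0.048,-1,0]); delta(o,[.504,.306,.27],R); print(o["contact_force"],o["joints"].round(2))
f=r.grab_frame("wrist"); pickle.dump(f,open("pics/w4.pkl","wb"))
im=np.ascontiguousarray(f["pixels"][:,:,::-1]); e=[.5375,-.008]; c=[.504,.306]
for l in(circ([*e,.165],.03),circ([*e,.165],.0125),circ([*c,.158],.017),circ([*c,.124],.04),circ([*c,0],.047)): cv2.polylines(im,[np.int32(proj(f,l)*8)],False,(0,0,255),1,cv2.LINE_AA,3)
cv2.imwrite("pics/w4.png",im)
E
```

```text
shift [-3.6490e-01 -2.0786e+00  1.0000e-04] turn [-0.0001 -0.0003  0.0013] rows>= 8.0
[-1.1463146  -0.68539828 -0.8459058 ] [ 0.03  0.24 -0.16  1.83  0.04  1.07 -1.76]
```

View pics/w4.png

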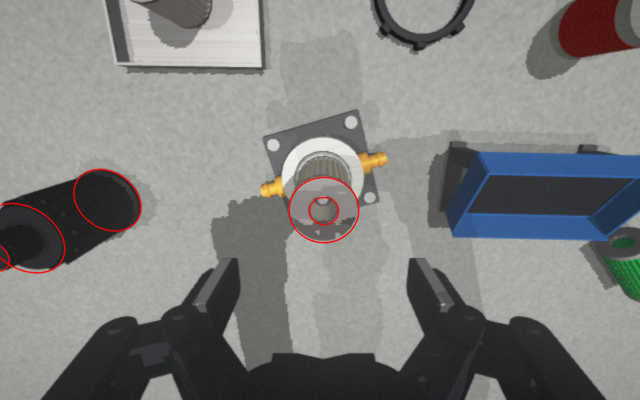

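The element's upper disc sits at (324,210) on the home-pose overlay. Now I'll go to the cover.

Call:
send_rows:
  deltas:
    - [1,-0.04,-0.2,0,0,0,0]
    - [1,-0.08,-0.45,0,0,0,0]
    - [1,-0.12,-0.7,0,0,0,0]
    - [1,-0.16,-0.92,0,0,0,0]
    - [1,-0.18,-1,0,0,0,0]
    - [1,-0.18,-1,0,0,0,0]

```text
clock: 10.68
tcp_pos: [0.5219, 0.1473, 0.2672]
orientation: [-3.14, 0.058, 0.008]
contact_force: [0.5, -0.7, 0.0]
grip_width: 0.0854
```

Call:
send_rows:
  deltas:
    - [1,-0.04,-0.2,0,0,0,0]
    - [1,-0.08,-0.45,0,0,0,0]
    - [1,-0.12,-0.7,0,0,0,0]
    - [1,-0.16,-0.92,0,0,0,0]
    - [1,-0.18,-1,0,0,0,0]
    - [1,-0.18,-1,0,0,0,0]
    - [1,-0.18,-1,0,0,0,0]

```text
clock: 11.27
tcp_pos: [0.5036, 0.2927, 0.2676]
orientation: [3.139, -0.069, -0.006]
contact_force: [-0.5, -1.7, 0.4]
grip_width: 0.0858
```

```bash
python3 - <<'E'
from h import *; from bench import r
o=r.get_obs(); R=toolR([0,0,-1],[-0.048,-1,0]); delta(o,[.504,.306,.25],R); print(o["contact_force"],o["joints"].round(2))
f=r.grab_frame("wrist"); pickle.dump(f,open("pics/w5.pkl","wb"))
im=np.clip(cv2.resize(np.ascontiguousarray(f["pixels"][90:290,190:450,::-1]),None,fx=3,fy=3,interpolation=cv2.INTER_CUBIC).astype(float)*2.5,0,255).astype(np.uint8); c=[.504,.306]
for l in(circ([*c,.158],.017),circ([*c,.124],.04),circ([*c,0],.047)): cv2.polylines(im,[np.int32(((proj(f,l)-[190,90]+.5)*3-.5)*8)],False,(0,0,255),1,cv2.LINE_AA,3)
cv2.imwrite("pics/w5.png",im)
E
```

```text
shift [-0.0005 -0.0888  0.1169] turn [0.0007 0.0011 0.0013] rows>= 1.0
[-0.46113729 -1.6951628   0.36085483] [-0.39  0.32 -0.31  1.73  0.11  1.1  -2.34]
```

View pics/w5.png

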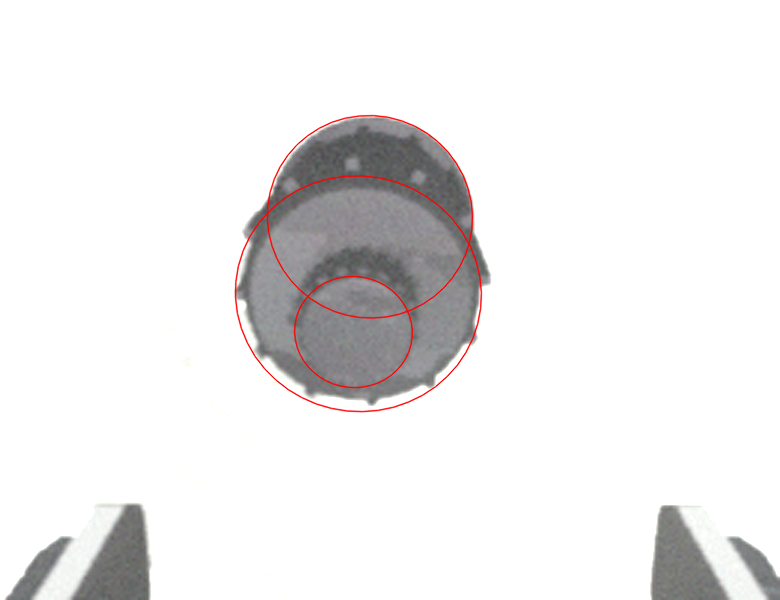

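The vent cap at (354,332) and the flange match the overlay, so the cover is at (0.504, 0.306). I'll descend onto the cap.

Call:
send_rows:
  deltas:
    - [1,0,-0.089,0,0,0,0]
    - [1,0,-0.089,0.1,0,0,0]
    - [1,0,-0.089,0.25,0,0,0]
    - [1,0,-0.089,0.4,0,0,0]
    - [1,0,-0.089,0.55,0,0,0]
    - [1,0,-0.089,0.68,0,0,0]
    - [1,0,-0.089,0.78,0,0,0]
    - [1,0,-0.089,0.84,0,0,0]
    - [1,0,-0.089,0.84,0,0,0]
    - [1,0,-0.089,0.84,0,0,0]

```text
clock: 12.15
tcp_pos: [0.5042, 0.307, 0.1429]
orientation: [3.141, -0.071, -0.004]
contact_force: [-0.0, -1.3, 0.4]
grip_width: 0.0857
```

```bash
python3 - <<'E'
from h import *; from bench import r
o=r.get_obs(); R=toolR([0,0,-1],[-0.048,-1,0]); delta(o,[.504,.306,.14],R); print(o["contact_force"],o["joints"].round(2))
E
```

```text
shift [-0.0011  0.0067  0.0194] turn [0.0001 0.0007 0.001 ] rows>= 1.0
[-0.02928671 -1.30198028  0.42104643] [-0.43  0.47 -0.29  1.84  0.17  0.86 -2.42]
```

Call:
send_rows:
  deltas:
    - [0,0,0.007,0.015,0,0,0]
    - [0,0,0.007,0.015,0,0,0]
    - [0,0,0.007,0.015,0,0,0]
    - [0,0,0.007,0.015,0,0,0]
    - [0,0,0.007,0.015,0,0,0]
    - [0,0,0.007,0.015,0,0,0]
    - [0,0,0.007,0.015,0,0,0]
    - [0,0,0.007,0.015,0,0,0]
    - [0,0,0.007,0.015,0,0,0]
    - [0,0,0.007,0.015,0,0,0]
    - [0,0,0.007,0.015,0,0,0]
    - [0,0,0.007,0.015,0,0,0]
  squeeze: 70

```text
clock: 13.15
tcp_pos: [0.5042, 0.3063, 0.1414]
orientation: [-3.141, 0.069, 0.002]
contact_force: [0.4, -1.2, 5.5]
grip_width: 0.0323
```

Call:
send_rows:
  deltas:
    - [0,0,0,-0.04,0,0,0]
    - [0,0,0,-0.12,0,0,0]
    - [0,0,0,-0.25,0,0,0]
    - [0,0,0,-0.4,0,0,0]
    - [0,0,0,-0.55,0,0,0]
    - [0,0,0,-0.7,0,0,0]
    - [0,0,0,-0.85,0,0,0]
    - [0,0,0,-0.95,0,0,0]
    - [0,0,0,-1,0,0,0]
    - [0,0,0,-1,0,0,0]

```text
clock: 13.98
tcp_pos: [0.5046, 0.3071, 0.2928]
orientation: [-3.139, 0.068, -0.001]
contact_force: [-0.2, -0.0, -2.1]
grip_width: 0.0319
```

Call:
send_rows:
  deltas:
    - [0,0,0,-0.1,0,0,0]
    - [0,0,0.05,-0.2,0,0,0]
    - [0,0,0.15,-0.3,0,0,0]
    - [0,-0.02,0.28,-0.38,0,0,0]
    - [0,0.02,0.42,-0.4,0,0,0]
    - [0,0.05,0.56,-0.4,0,0,0]
    - [0,0.08,0.7,-0.4,0,0,0]
    - [0,0.1,0.84,-0.4,0,0,0]
    - [0,0.12,0.95,-0.4,0,0,0]
    - [0,0.12,1,-0.4,0,0,0]
    - [0,0.12,1,-0.4,0,0,0]
    - [0,0.12,1,-0.4,0,0,0]

```text
clock: 14.98
tcp_pos: [0.5151, 0.1564, 0.3499]
orientation: [-3.141, 0.068, 0.005]
contact_force: [-0.9, 0.2, -3.2]
grip_width: 0.0323
```

```bash
python3 - <<'E'
from h import *; from bench import r
o=r.get_obs(); R=toolR([0,0,-1],[-0.048,-1,0]); delta(o,[.5375,-.008,.345],R); print(o["contact_force"],o["moment"],o["joints"].round(2))
E
```

```text
shift [0.1973 1.0885 0.0316] turn [-0.0001  0.0011  0.0014] rows>= 4.0
[-0.85457702  0.20792809 -3.21912686] [ 0.03240499 -0.01003774 -0.03219853] [-0.2   0.18 -0.24  1.73  0.04  1.24 -2.07]
```

Call:
send_rows:
  deltas:
    - [0,0.04,0.15,0,0,0,0]
    - [0,0.08,0.35,0,0,0,0]
    - [0,0.12,0.55,0,0,0,0]
    - [0,0.16,0.75,0,0,0,0]
    - [0,0.19,0.92,0,0,0,0]
    - [0,0.197,1,0,0,0,0]
    - [0,0.197,1,0,0,0,0]
    - [0,0.197,1,0,0,0,0]

```text
clock: 15.65
tcp_pos: [0.5385, 0.0061, 0.3502]
orientation: [-3.14, 0.067, 0.004]
contact_force: [0.0, 0.9, -2.6]
grip_width: 0.0319
```

```bash
cat > cv.py <<'E'
from h import *; from bench import r
o=r.get_obs(); R=toolR([0,0,-1],[-0.048,-1,0]); delta(o,[.5375,-.008,.345],R); p=o["tcp_pos"]; print(p,o["contact_force"])
fs=[r.grab_frame("wrist"),r.grab_frame("scene")]; pickle.dump(fs,open("pics/w6.pkl","wb"))
# bottom flange rim (mouth): dark silhouette compare in both views; wrist: only front part (upper) visible
def mk(F,q,z0):
    S=np.zeros((400,640),np.uint8)
    for zs,rr in(((0,.008),.047),((.008,.12),.04)):
        P=np.vstack([circ([q[0],q[1],z0+z],rr) for z in zs]); h=cv2.convexHull(np.float32(proj(F,P))); cv2.fillConvexPoly(S,np.int32(np.round(h*16)),1,cv2.LINE_8,4)
    return S
z0=p[2]-.141
for n,F in zip(("wrist","scene"),fs):
    D=(F["pixels"].max(2)<(60)).astype(np.uint8); c=mk(F,p[:2],z0); roi=cv2.dilate(c,np.ones((21,21)))>0
    ys,xs=np.nonzero(c)
    roi[(ys.min()+ys.max())//2 if n=="wrist" else 400:,:]=False
    if n=="scene": roi[:int(proj(F,[p[0],p[1],z0+.09])[0,1]),:]=False
    best=sorted((int((mk(F,(p[0]+dx,p[1]+dy),z0)!=D)[roi].sum()),dx,dy) for dx in np.arange(-.012,.0121,.001) for dy in np.arange(-.008,.0081,.001))
    print(n,int(((c!=D)&roi).sum()),[(b[0],round(b[1],3),round(b[2],3)) for b in best[:6]])
E
python3 cv.py
```

```text
shift [-0.0026  0.0945  0.0345] turn [-0.0003  0.0008  0.0016] rows>= 1.0
[0.53851393 0.00614167 0.35019262] [ 0.04969673  0.94258691 -2.62642546]
wrist 2554 [(2180, np.float64(-0.006), np.float64(0.0)), (2196, np.float64(-0.007), np.float64(0.0)), (2198, np.float64(-0.006), np.float64(-0.001)), (2204, np.float64(-0.007), np.float64(0.001)), (2208, np.float64(-0.007), np.float64(-0.001)), (2210, np.float64(-0.006), np.float64(0.001))]
scene 270 [(242, np.float64(-0.003), np.float64(0.001)), (245, np.float64(-0.002), np.float64(0.001)), (246, np.float64(-0.004), np.float64(0.001)), (250, np.float64(-0.005), np.float64(0.001)), (250, np.float64(-0.002), np.float64(-0.001)), (254, np.float64(-0.003), np.float64(-0.001))]
```

The automatic silhouette masks were poor (large residuals), so I'll use my last view on the held cover with overlays at 0 and −5 mm.

```bash
python3 - <<'E'
from h import *; from bench import r
p=r.get_obs()["tcp_pos"]; z0=p[2]-.141; fs=pickle.load(open("pics/w6.pkl","rb")); out=[]
for F in fs:
  P=proj(F,circ([p[0],p[1],z0],.047)); Q=proj(F,circ([p[0],p[1],z0+.124],.04)); A=np.vstack([P,Q]); 
  lo=np.maximum(np.floor(A.min(0)).astype(int)-12,0); hi=np.ceil(A.max(0)).astype(int)+12; hi=np.minimum(hi,[640,400])
  if F is fs[1]: hi[1]+=35
  w,h=hi-lo; s=min(400/w,590/h)
  im=cv2.resize(np.ascontiguousarray(F["pixels"][lo[1]:hi[1],lo[0]:hi[0],::-1]),None,fx=s,fy=s,interpolation=cv2.INTER_CUBIC)
  im=np.clip(255*(im/255.)**.5,0,255).astype(np.uint8)
  for dx,c in((0,(0,255,255)),(-.005,(255,0,255))):
    for l in(circ([p[0]+dx,p[1],z0],.047),circ([p[0]+dx,p[1],z0+.008],.047),circ([p[0]+dx,p[1],z0+.124],.04)): cv2.polylines(im,[np.int32(((proj(F,l)-lo+.5)*s-.5)*8)],False,c,1,cv2.LINE_AA,3)
  o=np.zeros((600,400,3),np.uint8); o[:im.shape[0],:im.shape[1]]=im[:,:400]; out.append(o); print(s,lo)
cv2.imwrite("pics/w6.png",np.hstack(out))
E
```

```text
2.4096385542168677 [238 129]
5.042735042735043 [322  94]
```

View pics/w6.png

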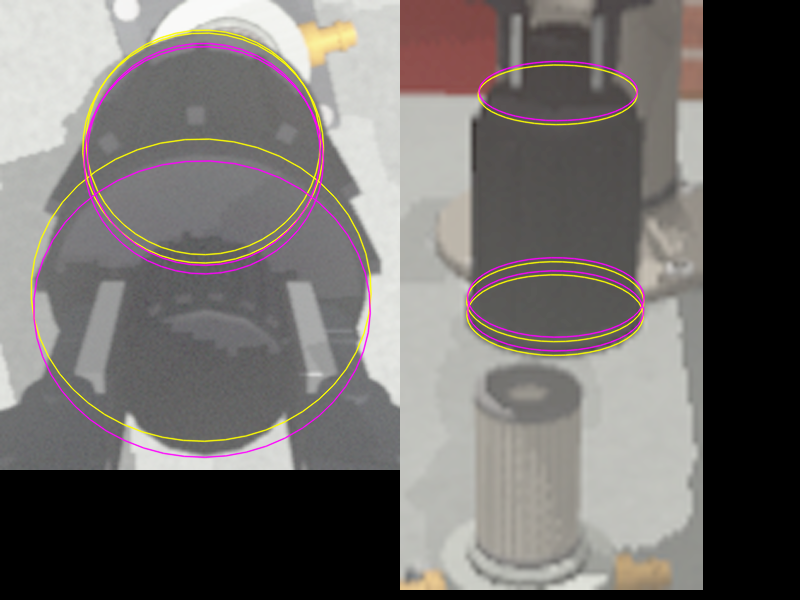

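In the last view (12th) the wrist side shows the flange's front rim at about (205,47), nearer the −5 mm overlay. The scene side suggests 0 to −3 mm. I'll measure the rim edges numerically along image columns.

```bash
python3 - <<'E'
from h import *; from bench import r
p=r.get_obs()["tcp_pos"]; z0=p[2]-.141; fs=pickle.load(open("pics/w6.pkl","rb")); w5=pickle.load(open("pics/w5.pkl","rb"))
def pred(F,c,z,u,far):
    l=proj(F,circ([*c,z],.047,n=720)); k=np.abs(l[:,0]-u)<.6; return l[k,1].min() if far else l[k,1].max()
W,S=fs
for u in(310,316,330,336):
    col=W["pixels"][138:158,u].max(1); print("wrist",u,"rows138+",col.tolist(),"pred0/-5",[round(pred(W,p[:2]+[d,0],z,u,True),1) for d in(0,-.005) for z in(z0,z0+.008)])
for u in(424,430,436,442):
    col=S["pixels"][150:172,u].max(1); print("scene",u,"rows150+",col.tolist(),"pred0/-5",[round(pred(S,p[:2]+[d,0],z0,u,False),1) for d in(0,-.005)])
for u in(308,314,320):
    col=w5["pixels"][120:140,u].max(1); print("w5",u,"rows120+",col.tolist(),"pred0/-5",[round(pred(w5,[.504+d,.306],z,u,True),1) for d in(0,-.005) for z in(0,.008)])
E
```

```text
wrist 310 rows138+ [245, 245, 244, 244, 240, 206, 96, 69, 71, 71, 72, 73, 72, 66, 56, 47, 46, 48, 48, 48] pred0/-5 [np.float64(142.3), np.float64(143.5), np.float64(147.8), np.float64(149.2)]
wrist 316 rows138+ [244, 245, 241, 213, 130, 71, 71, 76, 73, 74, 74, 72, 60, 51, 45, 47, 46, 47, 46, 46] pred0/-5 [np.float64(141.3), np.float64(142.5), np.float64(146.8), np.float64(148.1)]
wrist 330 rows138+ [194, 201, 151, 138, 76, 73, 79, 77, 73, 74, 77, 71, 57, 51, 52, 48, 48, 49, 49, 50] pred0/-5 [np.float64(141.7), np.float64(142.8), np.float64(147.1), np.float64(148.4)]
wrist 336 rows138+ [185, 192, 150, 165, 141, 76, 70, 80, 80, 77, 77, 74, 73, 64, 50, 47, 51, 46, 47, 47] pred0/-5 [np.float64(142.9), np.float64(144.0), np.float64(148.4), np.float64(149.6)]Traceback (most recent call last):
  File "<stdin>", line 9, in <module>
  File "<stdin>", line 4, in pred
    return umr_maximum(a, axis, None, out, keepdims, initial, where)
ValueError: zero-size array to reduction operation maximum which has no identity
```

The column profiles settle it: the rim's true edge is within about 1 px of the 0 mm prediction (141–143.5 against 141.3–142.9). What I saw earlier was the flange's lit top. The cover is centred on the TCP, so I'll move above the pipe and lower.

Call:
send_rows:
  deltas:
    - [0,-0.003,0.05,0,0,0,0]
    - [0,-0.003,0.095,0,0,0,0]
    - [0,-0.003,0.095,0,0,0,0]
    - [0,-0.003,0.095,0.03,0,0,0]
    - [0,-0.003,0.095,0.08,0,0,0]
    - [0,-0.003,0.095,0.14,0,0,0]
    - [0,-0.003,0.095,0.2,0,0,0]
    - [0,-0.003,0.095,0.25,0,0,0]
    - [0,-0.003,0.095,0.25,0,0,0]
    - [0,-0.003,0.095,0.25,0,0,0]

```text
clock: 16.58
tcp_pos: [0.537, -0.0096, 0.3121]
orientation: [3.141, -0.069, -0.006]
contact_force: [-0.3, -0.6, -2.2]
grip_width: 0.0325
```

```bash
python3 - <<'E'
from h import *; from bench import r
o=r.get_obs(); R=toolR([0,0,-1],[-0.048,-1,0]); delta(o,[.5375,-.008,.196],R); print(o["contact_force"],o["moment"])
E
```

```text
shift [ 0.0059 -0.0106  0.7742] turn [0.     0.0012 0.0014] rows>= 3.0
[-0.31614809 -0.60397112 -2.18848284] [-0.03793779 -0.04723243  0.00821735]
```

Call:
send_rows:
  deltas:
    - [0,0.006,-0.01,0,0,0,0]
    - [0,0.006,-0.01,0.03,0,0,0]
    - [0,0.006,-0.01,0.07,0,0,0]
    - [0,0.006,-0.01,0.12,0,0,0]
    - [0,0.006,-0.01,0.17,0,0,0]
    - [0,0.006,-0.01,0.22,0,0,0]
    - [0,0.006,-0.01,0.27,0,0,0]
    - [0,0.006,-0.01,0.32,0,0,0]
    - [0,0.006,-0.01,0.37,0,0,0]
    - [0,0.006,-0.01,0.42,0,0,0]
    - [0,0.006,-0.01,0.47,0,0,0]
    - [0,0.006,-0.01,0.52,0,0,0]
    - [0,0.006,-0.01,0.56,0,0,0]
    - [0,0.006,-0.01,0.56,0,0,0]

```text
clock: 17.75
tcp_pos: [0.5373, -0.0082, 0.2274]
orientation: [3.141, -0.069, -0.007]
contact_force: [0.3, -0.2, -3.3]
grip_width: 0.0324
```

```bash
python3 - <<'E'
from h import *; from bench import r
o=r.get_obs(); R=toolR([0,0,-1],[-0.048,-1,0]); delta(o,[.5375,-.008,.196],R); print(o["contact_force"],o["moment"])
E
```

```text
shift [ 0.0019 -0.0014  0.2094] turn [0.0001 0.0015 0.0013] rows>= 1.0
[ 0.32040749 -0.1949185  -3.25751502] [0.042575   0.01771632 0.0045289 ]
```

Call:
send_rows:
  deltas:
    - [0,0.002,0,0.03,0,0,0]
    - [0,0.002,0,0.06,0,0,0]
    - [0,0.002,0,0.09,0,0,0]
    - [0,0.002,0,0.115,0,0,0]
    - [0,0.002,0,0.135,0,0,0]
    - [0,0.002,0,0.15,0,0,0]
    - [0,0.002,0,0.16,0,0,0]
    - [0,0.002,0,0.16,0,0,0]

```text
clock: 18.42
tcp_pos: [0.5383, -0.0082, 0.2046]
orientation: [-3.141, 0.069, 0.004]
contact_force: [0.1, -0.3, -3.2]
grip_width: 0.0319
```

Call:
send_rows:
  deltas:
    - [0,-0.003,0,0.012,0,0,0]
    - [0,-0.003,0,0.024,0,0,0]
    - [0,-0.003,0,0.034,0,0,0]
    - [0,-0.003,0,0.044,0,0,0]
    - [0,-0.003,0,0.05,0,0,0]
    - [0,-0.003,0,0.05,0,0,0]

```text
clock: 18.92
tcp_pos: [0.5379, -0.008, 0.1972]
orientation: [-3.141, 0.069, 0.004]
contact_force: [0.1, 0.9, -3.6]
grip_width: 0.0322
```

Call:
send_rows:
  deltas:
    - [0,0,0,0.007,0,0,0]
    - [0,0,0,0.014,0,0,0]
    - [0,0,0,0.02,0,0,0]
    - [0,0,0,0.02,0,0,0]

```text
clock: 19.25
tcp_pos: [0.5387, -0.0083, 0.1964]
orientation: [3.141, -0.07, -0.0]
contact_force: [-4.8, -0.9, 11.8]
grip_width: 0.0322
```

Seated: contact came at TCP z 0.1964, against 0.196 expected. I'll release and retreat.

Call:
send_rows:
  deltas:
    - [0,0,0,-0.01,0,0,0]
    - [0,0,0,-0.01,0,0,0]
    - [1,0,0,-0.01,0,0,0]
    - [1,0,0,-0.01,0,0,0]
    - [1,0,0,-0.01,0,0,0]
    - [1,0,0,-0.01,0,0,0]
    - [1,0,0,-0.01,0,0,0]
    - [1,0,0,-0.01,0,0,0]
    - [1,0,0,-0.01,0,0,0]
    - [1,0,0,-0.06,0,0,0]
    - [1,0,0,-0.15,0,0,0]
    - [1,0,0,-0.3,0,0,0]
    - [1,0,0,-0.5,0,0,0]
    - [1,0,0,-0.7,0,0,0]
    - [1,0,0,-0.85,0,0,0]
    - [1,0,0,-0.85,0,0,0]
    - [1,0,0,-0.85,0,0,0]

```text
clock: 20.67
tcp_pos: [0.5389, -0.0081, 0.3238]
orientation: [-3.141, 0.069, -0.002]
contact_force: [-0.1, -0.9, -1.1]
grip_width: 0.0854
```

```bash
python3 - <<'E'
from h import *; from bench import r
o=r.get_obs(); print(o["tcp_pos"],o["contact_force"])
W=r.grab_frame("wrist"); S=r.grab_frame("scene"); w5=pickle.load(open("pics/w5.pkl","rb"))
# dark mask vs model silhouette at seated pose, searched over dx,dy,dz; control: same on the bench in w5
def mk(F,q):
    A=np.zeros((400,640),np.uint8)
    for zs,rr in(((0,.008),.047),((.008,.116),.04),((.116,.122),.0375),((.124,.158),.017)):
        P=np.vstack([circ([q[0],q[1],q[2]+z],rr) for z in zs]); h=cv2.convexHull(np.float32(proj(F,P))); cv2.fillConvexPoly(A,np.int32(np.round(h*16)),1,cv2.LINE_8,4)
    return A
def fit(n,F,q,th):
    D=(F["pixels"].max(2)<th).astype(np.uint8); roi=cv2.dilate(mk(F,q),np.ones((9,9)))>0
    b=sorted((int((mk(F,np.add(q,(dx,dy,dz)))!=D)[roi].sum()),dx,dy,dz) for dx in np.arange(-6,7,2)/1e3 for dy in np.arange(-6,7,2)/1e3 for dz in np.arange(-4,13,4)/1e3)
    print(n,"area",mk(F,q).sum(),[(x[0],*np.round(x[1:],3)) for x in b[:4]])
fit("bench ctl",w5,(.504,.306,0),80); fit("wrist",W,(.5375,-.008,.055),80); fit("scene",S,(.5375,-.008,.055),60)
E
```

```text
[ 0.53893282 -0.00806094  0.32383121] [-0.13449735 -0.87893791 -1.12109257]
bench ctl area 6140 [(255, np.float64(-0.002), np.float64(0.0), np.float64(-0.004)), (275, np.float64(0.0), np.float64(0.0), np.float64(-0.004)), (314, np.float64(0.0), np.float64(0.0), np.float64(0.0)), (346, np.float64(0.0), np.float64(-0.002), np.float64(0.0))]
wrist area 6048 [(304, np.float64(-0.002), np.float64(0.0), np.float64(-0.004)), (313, np.float64(-0.002), np.float64(-0.002), np.float64(-0.004)), (321, np.float64(0.0), np.float64(0.0), np.float64(-0.004)), (330, np.float64(0.0), np.float64(-0.002), np.float64(-0.004))]
scene area 1654 [(109, np.float64(-0.006), np.float64(0.0), np.float64(-0.004)), (110, np.float64(-0.002), np.float64(0.0), np.float64(-0.004)), (116, np.float64(-0.004), np.float64(0.0), np.float64(-0.004)), (119, np.float64(0.0), np.float64(0.0), np.float64(0.0))]
```

The seated cover fits with the same small bias as the bench control, so it is down and centred. I'll hand in.

```bash
python3 -c "
from bench import r
print(r.hand_in())"
```

```text
the job is handed in; nothing more can be done
None
```

The new element is on the standpipe and the cover is down over it. I handed the job in at about 20.8 s of the 61 s allowed; no verdict was reported.

- **Element:** I lowered it slowly over the pipe. It made contact (18 N) with the TCP at z = 0.128 m, against 0.129 m expected. After release, the wrist view showed its upper disc on the predicted home position.
- **Cover:** I lowered it slowly by the vent cap. It touched down (12 N) with the TCP at z = 0.1964 m, against 0.196 m expected. After release, the outline fit in the wrist view put it within about 2 mm of centre. The best fit height was 4 mm low, but the same bias appeared with the cover standing on the bench, so I did not count it as an error.
- **At hand-in:** The gripper was open and well above the cover. The robot did not go near the used element, the collar or the spray can, but I did not measure their positions again at the end.

**Checks that disagreed:**
- While I held the cover, a rough outline fit suggested it was 3–6 mm off. Measuring the rim edge directly showed about 0 mm, and it went on without side force until the final 12 N push-down (about 5 N).
- In the last scene-camera fit, x was loosely determined, from −6 to 0 mm. I relied on the wrist view there.
- Early tray corner fits were off by up to 8 px, so I used the wrist view of the element instead.

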